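# Load the dish inspection stage and flip the loupe over

### The job

Pick up the petri dish, set it flat in the channel of the dish stage and slide it home until you feel the sprung stop give a little, without driving it in hard. Then tip the orange loupe flap gently over from behind until it snaps, and let it spring down over the dish by itself: do not force it and do not ride it down to its stop. Leave the timer, the small tube and the green rack alone.

Things in the scene. Friction and masses are not known exactly. Their poses are not given: they have to be found in the camera images.
- dish_mid (a point): centre (half-way up) of the closed petri dish, 59 mm across (56 mm at the waist where it is gripped or pushed) and 15 mm high, about 30 g, loose, lying flat on the bench at the left. Its z axis is up
- stage: aluminium dish stage 190x110x8 mm, fixed. Origin on its underside; x along the channel away from its mouth, y left, z up. Plate x -105..85 mm. Two black rails 7 mm high, inner faces at y = -32 and 32 mm, run from x = -66 to 39, flaring outward as a funnel from -66 to -88. At home the dish centre lies under the loupe: x = -13 to 13 mm (as the stop is set), y within 4 mm of 0
- stop_block: blue block at the channel's end, fixed, origin on the plate at stage x = 64 mm. It carries a black rubber pad 34 mm wide, 14 high facing the mouth. The pad's free face is anywhere from stage x = 16 to 40 mm (not measured) and gives on a spring: 1 N at first, 2.5 N more per mm, 7 mm travel. Press the dish on it with 2 to 15 N for a moment, never more than 15 N; let go, it comes back with the pad
- flap (a joint): loupe flap angle: 0 = up at its open stop, leaning 15 degrees back past vertical, away from the mouth; 1.83 = flat over the dish, closed stop. Springs hold it at either; the snap point is somewhere from 0.55 to 1.3 (not measured). Up to it the tab pushes back with 3 to 6 N falling to nothing; beyond it, it leaps to the closed stop. Push it with at most 12 N, do not touch it beyond 1.5
- flap_tab (a point): middle of the flap's ridged orange tab, 36 mm wide, 6 thick, 18 along the flap, 100 mm from the hinge axis. z points along the flap away from the hinge, x out of its back face (the face to push). The tab ends 9 mm beyond this point; below it are the lens ring, 62 mm across, centred 66 mm from the hinge axis, and two arms
- flap_hinge (a point): middle of the flap's hinge axis, 40 mm above the bench, at stage x = 66 mm; the axis runs along the stage's y. A positive turn takes the tab from up and back, over the top, toward the channel's mouth. The posts beside it are 48 mm high
- cap_tube: bystander: small screw-cap tube with an orange cap, 22 mm across and 71 mm high, standing upright; origin under its centre
- bench_timer: bystander: white bench timer 64 x 64 x 18 mm lying flat; origin under its centre
- tube_block: bystander: green microtube rack 50 x 58 x 27 mm; origin under its centre
Not all that is in view belongs to the job. Of the things that look like the stage, the larger one is meant.

How it is judged:
By the outcome, as a careful person would: the job done as asked, in the order asked, and still so for the second after the job is handed in, with the robot touching nothing.
It also fails if it takes over 69 s, if anything falls off the work surface, if the arm or the gripper's body presses on something with over 40 N, if the wrist force passes 120 N, or if a joint passes its speed limit or range.

### The arm

A 6-joint arm with a two-finger parallel gripper is mounted at the origin on a cart in front of the work surface, level with it; the furniture and walls round the work are solid. World frame = base frame: x ahead of the robot, y to its left, z up, the work surface at z = 0. Lengths are in m, angles in degrees, forces in N, time in s.
With the tool pointing down it reaches from about 0.275 to 0.825 m from the base axis. Payload 4.9 kg.
Tool frame: the origin (TCP) lies between the finger pads; the fingertips stand 11 mm ahead of it and the grasp point (between the pads) lies 8 mm behind it; z points along the fingers, y is the line along which they close (so a half turn about z gives the same grasp; the last joint's range is limited). The gripper opens to 85 mm and grips with 20 to 120 N. Pads are 22 mm wide; open, the fingers measure 114 mm over their backs; the gripper's body (76 mm by 85 mm) begins 54 mm behind the grasp point. The pads swing forward as they close: fully open they stand 13 mm farther back than shut.
Start: joints at [67.941, 18.69, -11.035, 60.275, 0, 82.311], TCP at [0.136, 0.533, 0.216] pointing down, gripper open.
Joint ranges: [-152.03, 152.03], [-55.5, 102.48], [-74.3, 77.21], [-110.64, 120.58], [-84.22, 78.4], [-180, 180]. Speed limits (degrees/s): [147.25, 147.25, 180, 180, 180, 180].

### API

Orientations are given as a 3x3 rotation matrix whose columns are the frame's x, y, z axes.
In Python, from station import get_obs, eyes, ticket gives the robot as it stands.
- The arm moves only by the tool send_rows, never from a script. Its argument "deltas" is a list of rows, each an object of numbers: "dx", "dy", "dz": the shift along the tool's x, y, z in mm; "yaw": the turn about the tool's z in degrees; "claw": the finger opening in mm, from 0 to 85.4. In form: [{"dx": .., "dy": .., "dz": .., "yaw": .., "claw": ..}, ...]. A call has 1 to 5 rows; each row is the pose to reach, as a shift and turn from the pose commanded when the call began, along the tool's axes at that moment; what a row does not reach only later rows make up. A row lasts 1/10 s, in which the tool goes at most 50 mm and 8.59 degrees, less where a joint would pass 70% of its speed; a pose out of reach is approached as far as the arm can. A call with a gripper value outside its range is refused whole. The fingers move at their own pace and stop on an object; "newtons" is the grip in N (left out, the last holds). Time passes only in rows, so rows that repeat a pose let the fingers close. It gives the time, the measured TCP pose, the force, the opening and the grip force at its end, in the units of the state.
- get_obs(): the state, without advancing time (a new reading comes with each control period).
- eyes.read_camera(name): name is "scene" or "side" or "wrist"; returns the picture (480x640x3 uint8, red, green, blue); there is no depth.
- eyes.camera_info(name): a dict with "camera_matrix" (3x3 intrinsics, pixels), "D" ([k1, k2, p1, p2, k3] as OpenCV has them; the pictures are not rectified), "rvec" (rotation vector, rad) and "tvec" (3), from world to camera coordinates, as OpenCV has them. Camera axes: x right, y down, z forward; pixel columns grow to the right and rows downward; lengths in m; the calibration is good to about 2 mm. A picture is of the moment at which its call begins: read the wrist's pose just before it. camera_info takes no time and is no camera call; for the wrist camera it gives the pose at the moment of the call.
- ticket.job_done(): hands the job in; it is judged then, once.
The state is a dict: "time": time; "q": joint angles; "qd": joint speeds; "effort": joint torques, N m; "tcp_pos": TCP position; "orientation": TCP orientation; "force": force on the tool from outside, world axes, zero at the start; "ft_torque": the same for the moment, N m; "finger_gap": finger opening in m; "finger_force": force on a finger pad.
Only numpy, scipy, OpenCV 4.12 (cv2) and the standard library are available. Lean on these libraries where they do the work, as an engineer would, in place of code of your own. Each camera call takes 0.05 s, during which the arm holds its last target. There are 200 camera calls.

## Working session

There is one attempt and no reset: what is moved stays moved. The work goes in short steps, Python scripts to look and compute and a tool call to move; the robot and the scene stay as the last step left them, time stands still between calls to the robot, and variables do not carry over. Pictures are saved under pics/ and viewed, at most 10 in all, crops included, and the job is handed in when it is done.

Besides the shell and the picture viewer there is one more tool, called after ">>>" by a JSON object that holds its "name" and its "arguments". send_rows: Moves the arm, as the interface text tells. Its arguments: {"type":"object","properties":{"deltas":{"type":"array","items":{"type":"object","properties":{"dx":{"type":"number"},"dy":{"type":"number"},"dz":{"type":"number"},"yaw":{"type":"number"},"claw":{"type":"number"}}}},"newtons":{"type":"number"}},"required":["deltas"]}

```bash
mkdir -p pics; ls
cat > h.py <<'E'
import numpy as np, cv2
from station import get_obs, eyes, ticket
def shot(n,f):
    info=eyes.camera_info(n); im=eyes.read_camera(n)
    cv2.imwrite('pics/'+f,cv2.cvtColor(np.asarray(im),cv2.COLOR_RGB2BGR)); np.savez('pics/'+f[:-4]+'.npz',im=im,K=info['camera_matrix'],D=info['D'],r=info['rvec'],t=info['tvec'])
    return im
def load(f): return dict(np.load('pics/'+f+'.npz'))
def ray(c,px):
    p=cv2.undistortPoints(np.array(px,float).reshape(-1,1,2),c['K'],c['D']).reshape(-1,2)
    R=cv2.Rodrigues(c['r'])[0]; d=np.c_[p,np.ones(len(p))]@R
    return -R.T@c['t'].ravel(),d
def onz(c,px,z):
    o,d=ray(c,px); return o+d*((z-o[2])/d[:,2])[:,None]
def proj(c,P): return cv2.projectPoints(np.array(P,float).reshape(-1,1,3),c['r'],c['t'],c['K'],c['D'])[0].reshape(-1,2)
def tri(cs,pxs):
    A=np.zeros((3,3));b=np.zeros(3)
    for c,p in zip(cs,pxs):
        o,d=ray(c,[p]);d=d[0]/np.linalg.norm(d[0]);M=np.eye(3)-np.outer(d,d);A+=M;b+=M@o
    return np.linalg.solve(A,b)
E
python3 - <<'E'
from h import *
for n in ['scene','side','wrist']: shot(n,n+'0.png')
o=get_obs();print(o)
E
```

```text
pics
{'time': 0.15, 'q': array([ 6.79402840e+01,  1.87253323e+01, -1.10774824e+01,  6.02741223e+01,
        5.16221546e-05,  8.23098752e+01]), 'qd': array([ 0.02129248, -0.09094122,  0.09243594,  0.06469919,  0.09239451,
       -0.00221798]), 'effort': array([ 1.43080222e-03, -4.43700528e+01,  2.62667388e+01,  1.04339424e-02,
       -1.35113141e-04, -4.59822580e-07]), 'tcp_pos': array([0.13632446, 0.53237311, 0.21506311]), 'orientation': array([[-9.68714967e-01,  2.48175457e-01, -5.05155163e-04],
       [ 2.48175905e-01,  9.68714185e-01, -1.24416179e-03],
       [ 1.80580551e-04, -1.33060549e-03, -9.99999098e-01]]), 'force': array([-0.51141044,  0.21447237,  0.53202906]), 'ft_torque': array([ 0.04049587, -0.03996247, -0.02286967]), 'finger_force': 0.0, 'finger_gap': 0.08556560818680231}
```

View pics/scene0.png

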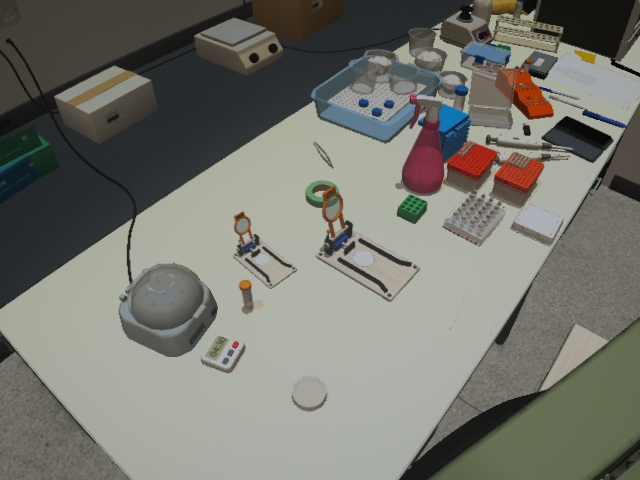

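View pics/side0.png

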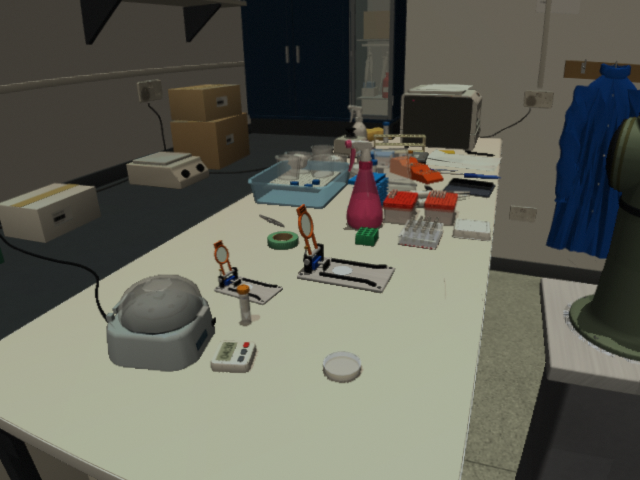

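The scene view shows the dish at (309,392), the larger stage around (368,262) with its flap tab at about (331,192), the timer at (223,352), the tube at (246,295) and the rack at (412,208). Next I measure the coarse positions.

Run:
```python
from h import *
s=load('scene0');d=load('side0');w=load('wrist0')
print('cam',ray(s,[[0,0]])[0],ray(d,[[0,0]])[0],ray(w,[[0,0]])[0])
print('dish',onz(s,[[309,392]],.0075),onz(d,[[342,367]],.0075))
# stage plate corners, scene px approx
print('corners',onz(s,[[317,261],[384,297],[419,266],[352,228]],.008))
print('corners side',onz(d,[[299,274],[387,289],[394,266]],.008))
print('tab',tri([s,d],[(331,190),(304,212)]))
print('timer,tube,rack',onz(s,[[223,352],[247,308],[412,215]],0.0))
print('tcp px',proj(s,[[.136,.533,.216]]),proj(d,[[.136,.533,.216]]))
```

```text
cam [0.18206607 0.57744652 0.78957795] [0.27069122 0.80343037 0.45747396] [0.05665812 0.55304569 0.37243005]
dish [[0.45633885 0.2725885  0.0075    ]] [[0.45573534 0.27612078 0.0075    ]]
corners [[ 0.63325309  0.03435123  0.008     ]
 [ 0.47208909  0.02595946  0.008     ]
 [ 0.46086244 -0.08600269  0.008     ]
 [ 0.63498031 -0.08977631  0.008     ]]
corners side [[ 0.64506179  0.0150224   0.008     ]
 [ 0.45062132  0.0166741   0.008     ]
 [ 0.46134038 -0.08960196  0.008     ]]
tab [ 0.66014867 -0.04927295  0.1276151 ]
timer,tube,rack [[ 0.63008184  0.30716066  0.        ]
 [ 0.6659309   0.20852658  0.        ]
 [ 0.55771643 -0.21716629  0.        ]]
tcp px [[391.65053072 673.35375281]] [[656.22276913 441.7947859 ]]
```

View pics/wrist0.png

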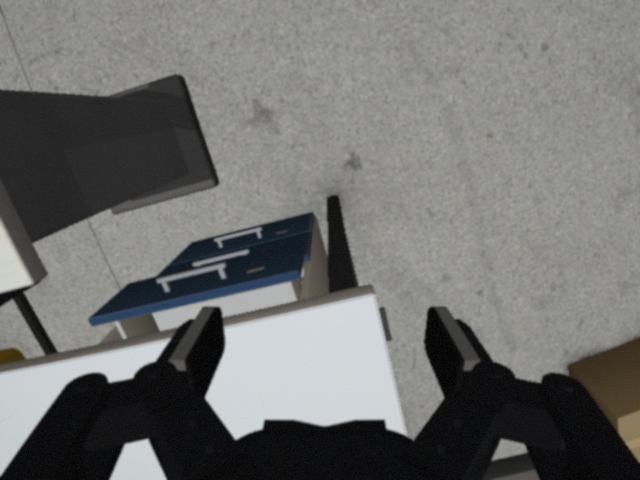

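The wrist view shows only floor and a table corner, so nothing useful yet. I'll move over the dish, turning the tool's y toward world x.

>>> {"name": "send_rows", "arguments": {"deltas": [{"dx": -200, "dy": -90, "yaw": 40, "claw": 85}, {"dx": -200, "dy": -90, "yaw": 40}, {"dx": -200, "dy": -90, "yaw": 40}, {"dx": -200, "dy": -90, "yaw": 40}, {"dx": -200, "dy": -90, "yaw": 40}], "newtons": 25}}

```text
$.deltas[0]: bad value
```

Run:
```python
from h import *
o=get_obs();print(o['tcp_pos'],o['orientation'],o['q'],o['time'])
w=load('wrist0');o0=np.array([[-.9687,.2482,0],[.2482,.9687,0],[0,0,-1]])
R=cv2.Rodrigues(w['r'])[0];print('cam axes in tool',(R@o0).T.round(3)); print(w['K'])
print('cam offset tool',o0.T@(ray(w,[[0,0]])[0]-[.1363,.5324,.2151]))
```

```text
[0.13632446 0.53237311 0.21506311] [[-9.68714967e-01  2.48175457e-01 -5.05155163e-04]
 [ 2.48175905e-01  9.68714185e-01 -1.24416179e-03]
 [ 1.80580551e-04 -1.33060549e-03 -9.99999098e-01]] [ 6.79402840e+01  1.87253323e+01 -1.10774824e+01  6.02741223e+01
  5.16221546e-05  8.23098752e+01] 0.15
cam axes in tool [[ 0.001 -0.947 -0.321]
 [ 1.     0.001 -0.   ]
 [ 0.001 -0.321  0.947]]
[[356.47674269   0.         324.12343657]
 [  0.         356.47674269 237.52743449]
 [  0.           0.           1.        ]]
cam offset tool [ 0.08227335  0.00023237 -0.15733005]
```

>>> {"name": "send_rows", "arguments": {"deltas": [{"dx": -200, "dy": -90, "dz": 0, "yaw": 40, "claw": 85}, {"dx": -200, "dy": -90, "dz": 0, "yaw": 40, "claw": 85}, {"dx": -200, "dy": -90, "dz": 0, "yaw": 40, "claw": 85}, {"dx": -200, "dy": -90, "dz": 0, "yaw": 40, "claw": 85}, {"dx": -200, "dy": -90, "dz": 0, "yaw": 40, "claw": 85}], "newtons": 25}}

```text
time: 0.65
tcp_pos: [0.3105, 0.3934, 0.2155]
orientation: [[-0.575, 0.818, 0.001], [0.818, 0.575, -0.001], [-0.001, -0.0, -1.0]]
force: [-0.8, 0.3, 0.5]
finger_gap: 0.0851
finger_force: 0.0
```

>>> {"name": "send_rows", "arguments": {"deltas": [{"dx": -181, "dy": 51, "dz": 0, "yaw": 35, "claw": 85}, {"dx": -181, "dy": 51, "dz": 0, "yaw": 35, "claw": 85}, {"dx": -181, "dy": 51, "dz": 0, "yaw": 35, "claw": 85}, {"dx": -181, "dy": 51, "dz": 0, "yaw": 35, "claw": 85}, {"dx": -181, "dy": 51, "dz": 0, "yaw": 35, "claw": 85}]}}

```text
time: 1.15
tcp_pos: [0.4583, 0.2757, 0.2153]
orientation: [[-0.003, 1.0, 0.001], [1.0, 0.003, -0.001], [-0.001, 0.001, -1.0]]
force: [-0.2, 1.2, 0.0]
finger_gap: 0.0851
finger_force: 0.0
```

Run:
```python
from h import *
shot('wrist','wrist1.png');o=get_obs();print(o['tcp_pos'],o['q'])
w=load('wrist1');print(proj(w,[[.456,.274,.015],[.56,-.035,.008]]))
```

```text
[0.4561406  0.277034   0.21522213] [ 2.33401599e+01  1.70057875e+01 -1.34877311e+01  5.95390836e+01
  8.26373666e-03  1.12952910e+02]
[[321.21483323 203.48068548]
 [397.75029599 426.02699479]]
```

View pics/wrist1.png

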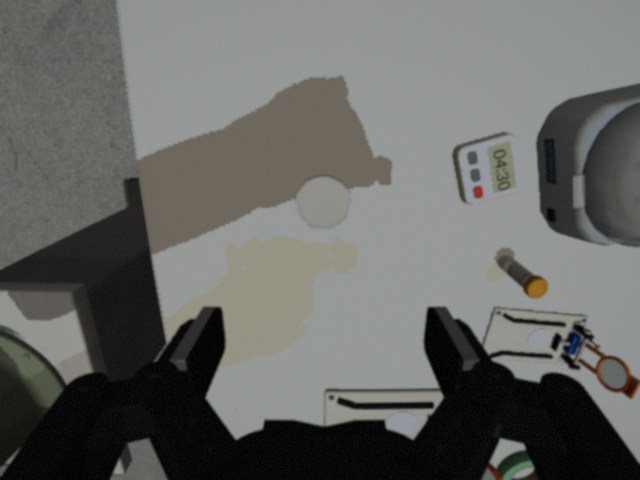

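The dish is at (323,202), radius about 28 px. The mouth side of the stage is at (330–440, 390–430).

Run:
```python
from h import *
w=load('wrist1');im=w['im'];g=cv2.GaussianBlur(cv2.cvtColor(im,cv2.COLOR_RGB2GRAY),(5,5),0)
c=cv2.HoughCircles(g[150:260,260:390],cv2.HOUGH_GRADIENT,1.5,50,param1=60,param2=15,minRadius=22,maxRadius=34);print(c)
c=c[0,0];x=260+c[0];y=150+c[1]
print(onz(w,[[x,y],[x-c[2],y],[x+c[2],y]],.013)); o=get_obs();print(o['tcp_pos'],o['orientation'])
```

```text
[[[62.25 54.75 27.55]]]
[[0.45705669 0.27218474 0.013     ]
 [0.42855375 0.27209231 0.013     ]
 [0.48555381 0.27230564 0.013     ]]
[0.4561406  0.277034   0.21522213] [[-6.75872116e-03  9.99976992e-01 -5.79595267e-04]
 [ 9.99977156e-01  6.75866836e-03 -9.30111562e-05]
 [-8.90917240e-05 -5.80210662e-04 -9.99999828e-01]]
```

>>> {"name": "send_rows", "arguments": {"deltas": [{"dx": -4, "dy": 1, "dz": 50, "yaw": 0, "claw": 85}, {"dx": -4, "dy": 1, "dz": 100, "yaw": 0, "claw": 85}, {"dx": -4, "dy": 1, "dz": 150, "yaw": 0, "claw": 85}, {"dx": -4, "dy": 1, "dz": 180, "yaw": 0, "claw": 85}, {"dx": -4, "dy": 1, "dz": 190, "yaw": 0, "claw": 85}]}}

```text
time: 1.7
tcp_pos: [0.4517, 0.2742, 0.0224]
orientation: [[-0.014, 1.0, -0.007], [1.0, 0.014, -0.002], [-0.002, -0.007, -1.0]]
force: [-0.7, -0.1, 0.1]
finger_gap: 0.0851
finger_force: 0.0
```

>>> {"name": "send_rows", "arguments": {"deltas": [{"dx": 0, "dy": 0, "dz": 5, "yaw": 0, "claw": 85}, {"dx": 0, "dy": 0, "dz": 10, "yaw": 0, "claw": 85}, {"dx": 0, "dy": 0, "dz": 10, "yaw": 0, "claw": 85}]}}

```text
time: 2.0
tcp_pos: [0.4567, 0.2753, 0.0167]
orientation: [[-0.012, 1.0, 0.002], [1.0, 0.012, 0.001], [0.001, 0.002, -1.0]]
force: [0.1, -0.1, -0.5]
finger_gap: 0.0848
finger_force: 0.0
```

>>> {"name": "send_rows", "arguments": {"deltas": [{"dx": 0, "dy": 0, "dz": 0, "yaw": 0, "claw": 50}, {"dx": 0, "dy": 0, "dz": 0, "yaw": 0, "claw": 50}, {"dx": 0, "dy": 0, "dz": 0, "yaw": 0, "claw": 50}, {"dx": 0, "dy": 0, "dz": 0, "yaw": 0, "claw": 50}, {"dx": 0, "dy": 0, "dz": 0, "yaw": 0, "claw": 50}], "newtons": 20}}

```text
time: 2.5
tcp_pos: [0.4559, 0.2746, 0.0158]
orientation: [[-0.011, 1.0, 0.0], [1.0, 0.011, 0.0], [0.0, 0.0, -1.0]]
force: [-0.3, -0.1, 0.9]
finger_gap: 0.0501
finger_force: 0.0
```

Run:
```python
from h import *
shot('wrist','wrist2.png');o=get_obs();print(o['tcp_pos'],o['finger_gap'],o['finger_force'])
shot('scene','scene2.png')
a=cv2.imread('pics/wrist2.png');b=cv2.imread('pics/scene2.png')[280:480,200:440]
b=cv2.resize(b,(288,240));a=cv2.resize(a,(480,360));c=np.zeros((360,768,3),np.uint8);c[:,:480]=a;c[:240,480:]=b
cv2.imwrite('pics/c2.png',c)
```

```text
[0.45589881 0.27457803 0.01577634] 0.05007802851465454 0.0
```

View pics/c2.png

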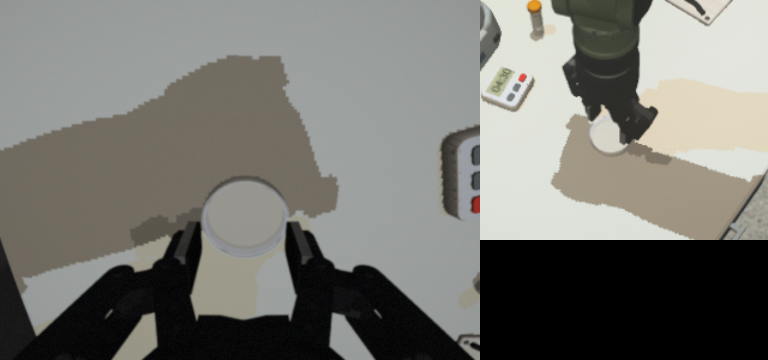

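Run:
```python
from h import *
w=load('wrist2');im=w['im'];g=cv2.GaussianBlur(cv2.cvtColor(im,cv2.COLOR_RGB2GRAY),(5,5),0)
c=cv2.HoughCircles(g[200:380,230:420],cv2.HOUGH_GRADIENT,1.5,50,param1=60,param2=15,minRadius=45,maxRadius=70);print(c)
c=c[0,0];x=230+c[0];y=200+c[1]
print(onz(w,[[x,y],[x-c[2],y],[x+c[2],y]],.013))
# tcp & grasp in picture
o=get_obs();P=o['tcp_pos'];z=o['orientation'][:,2];print(proj(w,[P,P-.008*z,P+.011*z]))
s=load('scene2');print(onz(s,[[200+(610-480)/1.2,280+135/1.2]],.013))
```

```text
[[[ 96.75  89.25  55.95]
  [  9.75  33.75  49.35]
  [186.75  30.75  53.7 ]
  [126.75 144.75  57.45]]]
[[0.45797895 0.27592626 0.013     ]
 [0.42994387 0.27552994 0.013     ]
 [0.48601694 0.27622449 0.013     ]]
[[322.4544976  294.1730891 ]
 [322.35840068 302.12598747]
 [322.57416355 284.27753423]]
[[0.45468417 0.27614152 0.013     ]]
```

The dish at about (245,217) in the composite is centred between the fingers, but they closed without contact, so they are probably above it. I'll reopen and go lower.

>>> {"name": "send_rows", "arguments": {"deltas": [{"dx": 1, "dy": 2, "dz": 0, "yaw": 0, "claw": 75}, {"dx": 1, "dy": 2, "dz": 0, "yaw": 0, "claw": 75}, {"dx": 1, "dy": 2, "dz": 2, "yaw": 0, "claw": 75}, {"dx": 1, "dy": 2, "dz": 4, "yaw": 0, "claw": 75}, {"dx": 1, "dy": 2, "dz": 6, "yaw": 0, "claw": 75}]}}

```text
time: 3.1
tcp_pos: [0.4577, 0.2756, 0.0094]
orientation: [[-0.011, 1.0, -0.0], [1.0, 0.011, -0.0], [-0.0, -0.0, -1.0]]
force: [-0.1, -0.3, -0.2]
finger_gap: 0.0752
finger_force: 0.0
```

>>> {"name": "send_rows", "arguments": {"deltas": [{"dx": 0, "dy": 0, "dz": 0, "yaw": 0, "claw": 50}, {"dx": 0, "dy": 0, "dz": 0, "yaw": 0, "claw": 50}, {"dx": 0, "dy": 0, "dz": 0, "yaw": 0, "claw": 50}, {"dx": 0, "dy": 0, "dz": 0, "yaw": 0, "claw": 50}]}}

```text
time: 3.5
tcp_pos: [0.4579, 0.2757, 0.0098]
orientation: [[-0.011, 1.0, 0.0], [1.0, 0.011, 0.0], [0.0, 0.0, -1.0]]
force: [-0.2, 0.5, 0.8]
finger_gap: 0.0501
finger_force: 0.0
```

Run:
```python
from h import *
shot('wrist','wrist3.png');shot('side','side3.png')
a=cv2.imread('pics/wrist3.png')[180:480,100:540];b=cv2.imread('pics/side3.png')[290:420,270:430]
b=cv2.resize(b,None,fx=2.2,fy=2.2,interpolation=cv2.INTER_CUBIC);c=np.zeros((300,800,3),np.uint8);c[:,:440]=a;c[:b.shape[0],440:440+b.shape[1]]=b
cv2.imwrite('pics/c3.png',c)
o=get_obs();P=o['tcp_pos'];print(proj(load('wrist3'),[P])-[100,180],(proj(load('side3'),[P,P*[1,1,0]])-[270,290])*2.2+[440,0])
```

```text
[[222.68837912 114.2965172 ]] [[595.65995855 165.71651083]
 [595.68706989 176.81692046]]
```

View pics/c3.png

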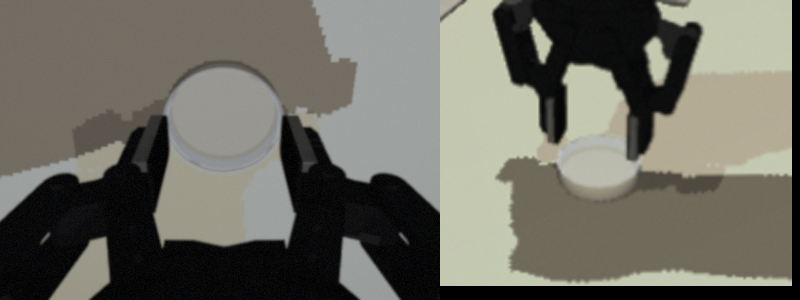

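The composite shows both fingertips drawn clear above and behind the dish: wrist tips at (265,297) and (382,297). I'll triangulate them.

Run:
```python
from h import *
w=load('wrist3');s=load('side3');o=get_obs();print(o['tcp_pos'])
for a,b in [((265,297),(357.3,361.4)),((382,297),(325.9,354.5))]:
    P=tri([w,s],[a,b]);print(P,proj(w,[P])-a,proj(s,[P])-b)
print(tri([w,s],[(322,299-50),(270+157/2.2,290+162/2.2)]))
```

```text
[0.45792222 0.27564407 0.00977019]
[0.43118821 0.28206315 0.02790259] [[-3.01039136  2.86615083]] [[-1.02304892  0.65142035]]
[0.48125878 0.28438325 0.03029638] [[-5.37137843  2.14404874]] [[-1.64272517  0.12585149]]
[0.45225479 0.30622271 0.03572525]
```

The fingertips actually stand about 19 mm behind the reported TCP: tip z is about 29 mm with the TCP at 10 mm. I'll descend in small steps and watch the force.

>>> {"name": "send_rows", "arguments": {"deltas": [{"dx": 0, "dy": 0, "dz": 0, "yaw": 0, "claw": 76}, {"dx": 0, "dy": 0, "dz": 0, "yaw": 0, "claw": 76}, {"dx": 0, "dy": 0, "dz": 5, "yaw": 0, "claw": 76}, {"dx": 0, "dy": 0, "dz": 10, "yaw": 0, "claw": 76}, {"dx": 0, "dy": 0, "dz": 14, "yaw": 0, "claw": 76}]}}

```text
time: 4.1
tcp_pos: [0.4575, 0.2755, -0.005]
orientation: [[-0.011, 1.0, -0.001], [1.0, 0.011, -0.0], [-0.0, -0.001, -1.0]]
force: [0.1, 0.5, -1.1]
finger_gap: 0.0758
finger_force: 0.0
```

>>> {"name": "send_rows", "arguments": {"deltas": [{"dx": 0, "dy": 0, "dz": 4, "yaw": 0, "claw": 76}, {"dx": 0, "dy": 0, "dz": 7, "yaw": 0, "claw": 76}, {"dx": 0, "dy": 0, "dz": 9, "yaw": 0, "claw": 76}]}}

```text
time: 4.4
tcp_pos: [0.4576, 0.2755, -0.0137]
orientation: [[-0.011, 1.0, -0.0], [1.0, 0.011, -0.0], [-0.0, -0.0, -1.0]]
force: [0.6, 0.1, -1.1]
finger_gap: 0.0761
finger_force: 0.0
```

>>> {"name": "send_rows", "arguments": {"deltas": [{"dx": 0, "dy": 0, "dz": 0, "yaw": 0, "claw": 50}, {"dx": 0, "dy": 0, "dz": 0, "yaw": 0, "claw": 50}, {"dx": 0, "dy": 0, "dz": 0, "yaw": 0, "claw": 50}, {"dx": 0, "dy": 0, "dz": 0, "yaw": 0, "claw": 50}]}}

```text
time: 4.8
tcp_pos: [0.458, 0.2757, -0.0131]
orientation: [[-0.011, 1.0, 0.0], [1.0, 0.011, 0.0], [0.0, 0.0, -1.0]]
force: [-0.6, -0.0, 1.3]
finger_gap: 0.0543
finger_force: 21.3
```

Gripped at 54 mm with 21 N. I'll lift and carry it to a viewpoint past the stage.

>>> {"name": "send_rows", "arguments": {"deltas": [{"dx": 0, "dy": 0, "dz": -20, "yaw": 0, "claw": 50}, {"dx": 0, "dy": 0, "dz": -60, "yaw": 0, "claw": 50}, {"dx": 0, "dy": 0, "dz": -110, "yaw": 0, "claw": 50}, {"dx": -20, "dy": 10, "dz": -155, "yaw": 0, "claw": 50}, {"dx": -50, "dy": 20, "dz": -195, "yaw": 0, "claw": 50}]}}

```text
time: 5.3
tcp_pos: [0.4786, 0.2272, 0.1833]
orientation: [[-0.014, 1.0, 0.002], [1.0, 0.014, 0.001], [0.001, 0.002, -1.0]]
force: [1.8, -0.4, -1.1]
finger_gap: 0.0544
finger_force: 21.5
```

>>> {"name": "send_rows", "arguments": {"deltas": [{"dx": -45, "dy": 10, "dz": -5, "yaw": 0, "claw": 50}, {"dx": -90, "dy": 20, "dz": -5, "yaw": 0, "claw": 50}, {"dx": -135, "dy": 30, "dz": -5, "yaw": 0, "claw": 50}, {"dx": -180, "dy": 40, "dz": -5, "yaw": 0, "claw": 50}, {"dx": -225, "dy": 48, "dz": -5, "yaw": 0, "claw": 50}]}}

```text
time: 5.8
tcp_pos: [0.5289, 0.0003, 0.1859]
orientation: [[-0.011, 1.0, 0.001], [1.0, 0.011, -0.0], [-0.0, 0.001, -1.0]]
force: [0.5, -0.3, -0.7]
finger_gap: 0.054
finger_force: 21.5
```

>>> {"name": "send_rows", "arguments": {"deltas": [{"dx": -45, "dy": 0, "dz": 0, "yaw": 0, "claw": 50}, {"dx": -90, "dy": 0, "dz": 0, "yaw": 0, "claw": 50}, {"dx": -91, "dy": 0, "dz": 0, "yaw": 0, "claw": 50}, {"dx": -91, "dy": 0, "dz": 0, "yaw": 0, "claw": 50}, {"dx": -91, "dy": 0, "dz": 0, "yaw": 0, "claw": 50}]}}

```text
time: 6.3
tcp_pos: [0.5293, -0.088, 0.1856]
orientation: [[-0.012, 1.0, -0.0], [1.0, 0.012, 0.001], [0.001, -0.0, -1.0]]
force: [-0.6, 0.8, 0.1]
finger_gap: 0.0544
finger_force: 21.5
```

Run:
```python
from h import *
shot('wrist','wrist4.png');o=get_obs();print(o['tcp_pos'],o['finger_gap'],o['finger_force'],o['q'])
```

```text
[ 0.52940018 -0.08763278  0.18564368] 0.054500172428762046 21.47389133227989 [-1.72947805e+01  1.85720738e+01 -1.58014177e+01  5.56535410e+01
  2.03823844e-02  7.19847133e+01]
```

View pics/wrist4.png

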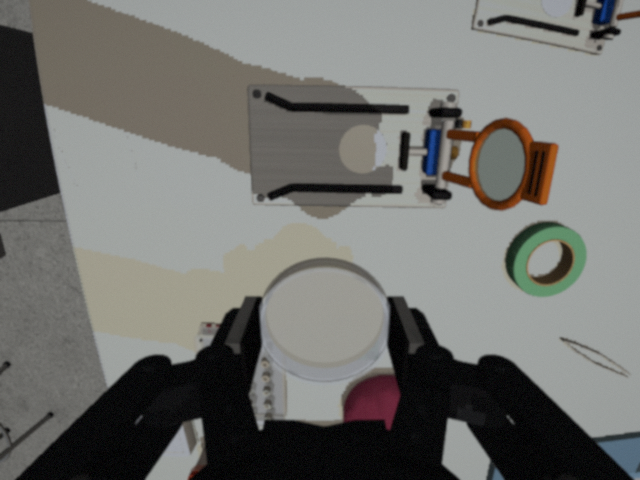

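The picture shows the stage plate corners near (249,86), (458,90), (252,206) and (445,208). The rails run (290,108)–(408,109) and (292,187)–(402,188). The pad is at (404,150) and the flap tab at (541,172).

Run:
```python
from h import *
w=load('wrist4');im=w['im'];g=cv2.cvtColor(im,cv2.COLOR_RGB2GRAY)
m=(g<45).astype(np.uint8);m[:80]=0;m[215:]=0;m[:,:240]=0;m[:,465:]=0
n,l,st,ce=cv2.connectedComponentsWithStats(m)
for i in range(1,n):
    if st[i,4]>60: print(i,st[i],ce[i].round(1))
for name,band in (('top',(85,130)),('bot',(170,205))):
    e=[]
    for x in range(305,396,10):
        ys=np.where(m[band[0]:band[1],x])[0]+band[0]; e.append((x,ys.min(),ys.max()))
    e=np.array(e,float)
    inner=e[:,[0,2]]+[0,.5] if name=='top' else e[:,[0,1]]-[0,.5]
    outer=e[:,[0,1]]-[0,.5] if name=='top' else e[:,[0,2]]+[0,.5]
    P=onz(w,inner,.015); k=np.polyfit(P[:,0],P[:,1],1);print(name,'inner slope deg',np.degrees(np.arctan(k[0])),'y at .55',np.polyval(k,.55), 'outer', np.polyval(np.polyfit(*onz(w,outer,.015)[:,:2].T,1),.55))
print(onz(w,[[249,86],[458,90],[252,206],[445,208]],.008))
print('pad',onz(w,[[400,150]],.02),'rail ends',onz(w,[[290,108],[409,109],[292,188],[402,188]],.015))
```

```text
2 [ 265   93  143   20 1145] [334.2 106.6]
3 [429 108  32  10 257] [444.6 112.3]
5 [424 129   8  22  90] [427.3 138.7]
6 [432 130   9  45 187] [436.2 151. ]
7 [400 132   9  37 252] [403.9 150.2]
10 [423 154   6  19  73] [425. 163.]
18 [ 268  184  133   15 1010] [333.8 188.7]
19 [422 184  29  15 275] [435.4 191.6]
top inner slope deg -0.07191383935067336 y at .55 1.8459339864574493e-05 outer 0.0068008945749583605
bot inner slope deg -0.21438127104431498 y at .55 -0.06380343782748846 outer -0.07105944694771762
[[ 0.46221302  0.02131465  0.008     ]
 [ 0.64712115  0.02118063  0.008     ]
 [ 0.45995391 -0.08733773  0.008     ]
 [ 0.64730196 -0.08670076  0.008     ]]
pad [[ 0.59649459 -0.03146625  0.02      ]] rail ends [[ 0.49878923  0.00276596  0.015     ]
 [ 0.60291265  0.00361353  0.015     ]
 [ 0.49960794 -0.06799977  0.015     ]
 [ 0.60203415 -0.06653169  0.015     ]]
```

Run:
```python
from h import *
w=load('wrist4');im=w['im'];g=cv2.GaussianBlur(cv2.cvtColor(im,cv2.COLOR_RGB2GRAY),(5,5),0)
m=(g[245:390,255:395]>125).astype(np.uint8)
for y in (275,285,295,305): 
    xs=np.where(m[y-245]>0)[0]+255;print(y,xs.min(),xs.max())
c=cv2.HoughCircles(g[240:400,240:410],cv2.HOUGH_GRADIENT,1.5,100,param1=60,param2=15,minRadius=50,maxRadius=75);print(c)
for q in c[0]: 
  x,y=240+q[0],240+q[1];print(onz(w,[[x,y],[x-q[2],y],[x+q[2],y]],.1856+.027))
print(get_obs()['tcp_pos'])
```

```text
275 255 394
285 255 394
295 255 394
305 263 386
[[[84.75 84.75 67.55]]]
[[ 0.53038422 -0.08822802  0.2126    ]
 [ 0.50170314 -0.08873348  0.2126    ]
 [ 0.55904824 -0.0879379   0.2126    ]]
[ 0.52940018 -0.08763278  0.18564368]
```

>>> {"name": "send_rows", "arguments": {"deltas": [{"dx": 40, "dy": -25, "dz": 0, "yaw": 0, "claw": 50}, {"dx": 56, "dy": -35, "dz": 30, "yaw": 0, "claw": 50}, {"dx": 56, "dy": -35, "dz": 75, "yaw": 0, "claw": 50}, {"dx": 56, "dy": -35, "dz": 120, "yaw": 0, "claw": 50}, {"dx": 56, "dy": -35, "dz": 160, "yaw": 0, "claw": 50}]}}

```text
time: 6.85
tcp_pos: [0.4937, -0.0313, 0.0245]
orientation: [[-0.014, 1.0, 0.001], [1.0, 0.014, -0.0], [-0.0, 0.001, -1.0]]
force: [0.1, 0.4, -1.1]
finger_gap: 0.0545
finger_force: 21.5
```

>>> {"name": "send_rows", "arguments": {"deltas": [{"dx": 0, "dy": 0, "dz": 10, "yaw": 0, "claw": 50}, {"dx": 0, "dy": 0, "dz": 18, "yaw": 0, "claw": 50}, {"dx": 0, "dy": 0, "dz": 23, "yaw": 0, "claw": 50}, {"dx": 0, "dy": 0, "dz": 26, "yaw": 0, "claw": 50}, {"dx": 0, "dy": 0, "dz": 26, "yaw": 0, "claw": 50}]}}

```text
time: 7.35
tcp_pos: [0.495, -0.0335, 0.0006]
orientation: [[-0.011, 1.0, 0.002], [1.0, 0.011, -0.0], [-0.0, 0.002, -1.0]]
force: [-0.6, -1.1, 1.1]
finger_gap: 0.0542
finger_force: 21.6
```

>>> {"name": "send_rows", "arguments": {"deltas": [{"dx": 0, "dy": 0, "dz": 2, "yaw": 0, "claw": 50}, {"dx": 0, "dy": 0, "dz": 4, "yaw": 0, "claw": 50}, {"dx": 0, "dy": 0, "dz": 4, "yaw": 0, "claw": 50}]}}

```text
time: 7.65
tcp_pos: [0.494, -0.0334, -0.0042]
orientation: [[-0.011, 1.0, 0.0], [1.0, 0.011, -0.0], [-0.0, 0.0, -1.0]]
force: [-0.6, 0.5, -0.7]
finger_gap: 0.0542
finger_force: 21.6
```

>>> {"name": "send_rows", "arguments": {"deltas": [{"dx": 0, "dy": 0, "dz": 1, "yaw": 0, "claw": 50}, {"dx": 0, "dy": 0, "dz": 1, "yaw": 0, "claw": 50}, {"dx": 0, "dy": 0, "dz": 0, "yaw": 0, "claw": 75}, {"dx": 0, "dy": 0, "dz": 0, "yaw": 0, "claw": 75}, {"dx": 0, "dy": 0, "dz": 0, "yaw": 0, "claw": 75}]}}

```text
time: 8.15
tcp_pos: [0.494, -0.0333, -0.0043]
orientation: [[-0.011, 1.0, 0.0], [1.0, 0.011, 0.0], [0.0, 0.0, -1.0]]
force: [0.0, 0.2, -0.2]
finger_gap: 0.0751
finger_force: 0.0
```

>>> {"name": "send_rows", "arguments": {"deltas": [{"dx": 0, "dy": 0, "dz": -20, "yaw": 0, "claw": 75}, {"dx": 0, "dy": 0, "dz": -50, "yaw": 0, "claw": 75}, {"dx": 0, "dy": -20, "dz": -90, "yaw": -8, "claw": 60}, {"dx": 0, "dy": -50, "dz": -130, "yaw": -16, "claw": 30}, {"dx": 0, "dy": -75, "dz": -150, "yaw": -24, "claw": 0}]}}

```text
time: 8.65
tcp_pos: [0.4191, -0.0343, 0.1484]
orientation: [[-0.422, 0.907, 0.003], [0.907, 0.422, -0.001], [-0.002, 0.002, -1.0]]
force: [-0.1, -0.3, 0.3]
finger_gap: 0.0317
finger_force: 0.0
```

>>> {"name": "send_rows", "arguments": {"deltas": [{"dx": 0, "dy": 0, "dz": 0, "yaw": -60, "claw": 0}, {"dx": 0, "dy": 0, "dz": 0, "yaw": -60, "claw": 0}, {"dx": 0, "dy": 0, "dz": 0, "yaw": -60, "claw": 0}, {"dx": 0, "dy": 0, "dz": 0, "yaw": -60, "claw": 0}, {"dx": 0, "dy": 0, "dz": 0, "yaw": -60, "claw": 0}]}}

```text
time: 9.15
tcp_pos: [0.4189, -0.0341, 0.1457]
orientation: [[-0.927, 0.375, 0.0], [0.375, 0.927, -0.0], [-0.0, 0.0, -1.0]]
force: [0.2, -0.2, -0.7]
finger_gap: 0.0002
finger_force: 0.0
```

>>> {"name": "send_rows", "arguments": {"deltas": [{"dx": 0, "dy": 0, "dz": 0, "yaw": -24, "claw": 0}, {"dx": 0, "dy": 0, "dz": 0, "yaw": -24, "claw": 0}, {"dx": 0, "dy": 0, "dz": 0, "yaw": -24, "claw": 0}]}}

```text
time: 9.45
tcp_pos: [0.4189, -0.0341, 0.1457]
orientation: [[-0.999, -0.033, -0.0], [-0.033, 0.999, 0.0], [0.0, 0.0, -1.0]]
force: [-0.5, 0.0, -0.6]
finger_gap: 0.0003
finger_force: 0.0
```

Run:
```python
from h import *
shot('wrist','wrist5.png');shot('side','side5.png');o=get_obs();print(o['tcp_pos'],o['orientation'].round(3),o['finger_gap'],o['q'].round(1),o['time'])
s=load('side5');a=o['tcp_pos'];print(proj(load('wrist5'),[a+[0,0,.0],[.494,-.032,.023]]))
q=(proj(s,[a])[0]).astype(int);print(q)
x0,y0=max(q[0]-60,0),q[1]-60
b=cv2.imread('pics/side5.png')[max(y0,0):,x0:][:150,:160];c=np.zeros((360,800,3),np.uint8)
c[:,:480]=cv2.resize(cv2.imread('pics/wrist5.png'),(480,360));b=cv2.resize(b,(320,300));c[:300,480:]=b;cv2.imwrite('pics/c5.png',c);print(x0,y0)
```

```text
[ 0.41886138 -0.03406087  0.14567734] [[-1.    -0.028 -0.   ]
 [-0.028  1.     0.   ]
 [ 0.     0.    -1.   ]] 8.667255865049206e-05 [-14.7   8.9 -35.3  45.8  -0.  -16.3] 9.55
[[323.82075247 292.97987526]
 [323.17164681 304.0691367 ]]
[411 218]
351 158
```

View pics/c5.png

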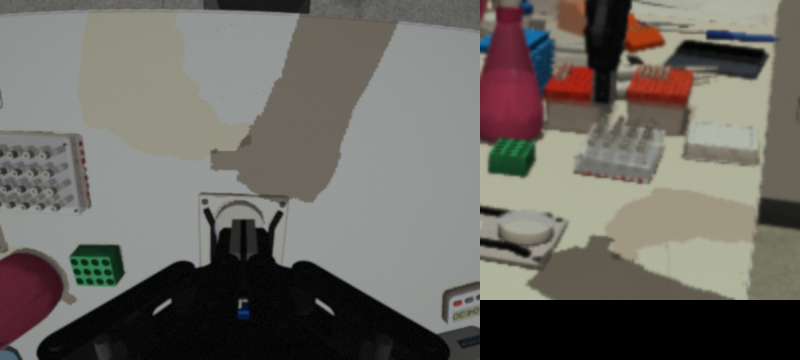

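The dish sits flat in the funnel, with its rim visible round (241,210) and the rails either side. The shut fingertips are at wrist (324,293) and side (412,209). I'll work out the tip height and centring.

Run:
```python
from h import *
s=load('side5');w=load('wrist5');P=np.array([.41886,-.03406,.14568])
for h in (0,.005,.01,.015,.02): print(h,proj(s,[P+[0,0,h]]).round(1),proj(w,[P+[-.011,0,h],P+[.011,0,h]]).round(1).tolist())
g=cv2.cvtColor(s['im'],cv2.COLOR_RGB2GRAY)
print(g[195:222,404:422:2])
gw=cv2.cvtColor(w['im'],cv2.COLOR_RGB2GRAY);print(gw[278:306:2,324],)
m=(gw<45)
for y in (290,296): xs=np.where(m[y,290:360])[0]+290;print(y,xs)
```

```text
0 [[411.6 218.1]] [[324.6, 272.6], [323.1, 312.5]]
0.005 [[411.7 215.8]] [[324.6, 277.0], [323.1, 317.7]]
0.01 [[411.8 213.3]] [[324.7, 281.7], [323.1, 323.3]]
0.015 [[412.  210.9]] [[324.7, 286.6], [323.0, 329.2]]
0.02 [[412.1 208.5]] [[324.7, 291.9], [323.0, 335.4]]
[[ 70  73  44  11  12  10  36  49  95]
 [ 71  70  44  10  21  12  38  48  82]
 [ 73  66  42   9  19  10  42  49  75]
 [ 69  68  41  10  14  11  45  54 101]
 [ 68  70  42  10  10  12  46  60 152]
 [ 67  73  41  11   9  11  46  62 173]
 [ 68  70  36   9   7   9  45  64 172]
 [ 72  66  33  10  11   9  46  59 148]
 [ 71  64  34   9  11   9  46  55 116]
 [ 56  63  34   9  18  13  45  52  94]
 [ 42  58  35  11  15  11  48  50  82]
 [ 38  54  30  11  11  12  48  48  65]
 [ 40  54  27   9   9   9  48  55  73]
 [ 51  56  31  14  10  12  51  98 146]
 [ 69  68  51  38  29  26  58 133 169]
 [ 73  71  64  56  53  51  68 138 167]
 [ 82  82  76  64  62  59  82 143 165]
 [ 91  91  88  78  65  60  75 147 170]
 [ 93  93  93  82  64  62  73 148 171]
 [ 95  94  93  80  68  74 107 159 172]
 [ 93  93  92  82  72  92 137 163 160]
 [ 95  94  91  80  78  86 145 164 137]
 [ 95  93  91  79  98  88 147 168 113]
 [ 98  95  93  82  95  97 149 163  95]
 [ 99  99 107  94  98 101 157 139  89]
 [ 98 105 130  91  94 109 149 113  94]
 [ 99 115 131  86  93 120 151  93  91]]
[142 143 143 143 143 142 139  81   3   2  11   3   3   6]
290 []
296 [312 314 315 316 317 318 319 320 321 322 323 324 325 326 327 328 329 330
 331 332 333 334 335 336 337]
```

>>> {"name": "send_rows", "arguments": {"deltas": [{"dx": 0, "dy": 2, "dz": 50, "yaw": 1.6, "claw": 0}, {"dx": 0, "dy": 2, "dz": 95, "yaw": 1.6, "claw": 0}, {"dx": 0, "dy": 2, "dz": 130, "yaw": 1.6, "claw": 0}, {"dx": 0, "dy": 2, "dz": 147, "yaw": 1.6, "claw": 0}, {"dx": 0, "dy": 2, "dz": 153, "yaw": 1.6, "claw": 0}]}}

```text
time: 10.05
tcp_pos: [0.4172, -0.0317, -0.0091]
orientation: [[-1.0, 0.002, -0.004], [0.002, 1.0, 0.001], [0.004, 0.001, -1.0]]
force: [-0.8, 1.1, 1.0]
finger_gap: 0.0002
finger_force: 0.0
```

>>> {"name": "send_rows", "arguments": {"deltas": [{"dx": -8, "dy": 0, "dz": 0, "yaw": 0, "claw": 0}, {"dx": -16, "dy": 0, "dz": 0, "yaw": 0, "claw": 0}, {"dx": -22, "dy": 0, "dz": 0, "yaw": 0, "claw": 0}, {"dx": -27, "dy": 0, "dz": 0, "yaw": 0, "claw": 0}, {"dx": -32, "dy": 0, "dz": 0, "yaw": 0, "claw": 0}]}}

```text
time: 10.55
tcp_pos: [0.4521, -0.0322, -0.0066]
orientation: [[-1.0, -0.0, 0.001], [-0.0, 1.0, -0.0], [-0.001, -0.0, -1.0]]
force: [0.2, 0.6, 0.0]
finger_gap: -0.0003
finger_force: 0.0
```

>>> {"name": "send_rows", "arguments": {"deltas": [{"dx": -5, "dy": 0, "dz": 0, "yaw": 0, "claw": 0}, {"dx": -10, "dy": 0, "dz": 0, "yaw": 0, "claw": 0}, {"dx": -15, "dy": 0, "dz": 0, "yaw": 0, "claw": 0}, {"dx": -20, "dy": 0, "dz": 0, "yaw": 0, "claw": 0}, {"dx": -25, "dy": 0, "dz": 0, "yaw": 0, "claw": 0}]}}

```text
time: 11.05
tcp_pos: [0.4762, -0.0321, -0.0073]
orientation: [[-1.0, 0.0, -0.0], [0.0, 1.0, 0.0], [0.0, 0.0, -1.0]]
force: [0.2, 0.4, 0.3]
finger_gap: 0.0001
finger_force: 0.2
```

Smooth so far. I'll continue to about 0.514.

>>> {"name": "send_rows", "arguments": {"deltas": [{"dx": -5, "dy": 0, "dz": 0, "yaw": 0, "claw": 0}, {"dx": -10, "dy": 0, "dz": 0, "yaw": 0, "claw": 0}, {"dx": -15, "dy": 0, "dz": 0, "yaw": 0, "claw": 0}, {"dx": -20, "dy": 0, "dz": 0, "yaw": 0, "claw": 0}, {"dx": -24, "dy": 0, "dz": 0, "yaw": 0, "claw": 0}]}}

```text
time: 11.55
tcp_pos: [0.5005, -0.0321, -0.0073]
orientation: [[-1.0, -0.0, 0.0], [-0.0, 1.0, 0.0], [-0.0, 0.0, -1.0]]
force: [0.2, 0.2, 0.4]
finger_gap: -0.0001
finger_force: 0.1
```

>>> {"name": "send_rows", "arguments": {"deltas": [{"dx": -3, "dy": 0, "dz": 0, "yaw": 0, "claw": 0}, {"dx": -6, "dy": 0, "dz": 0, "yaw": 0, "claw": 0}, {"dx": -9, "dy": 0, "dz": 0, "yaw": 0, "claw": 0}, {"dx": -12, "dy": 0, "dz": 0, "yaw": 0, "claw": 0}, {"dx": -12, "dy": 0, "dz": 0, "yaw": 0, "claw": 0}]}}

```text
time: 12.05
tcp_pos: [0.5126, -0.0322, -0.0072]
orientation: [[-1.0, -0.0, 0.001], [-0.0, 1.0, -0.0], [-0.001, -0.0, -1.0]]
force: [0.4, -0.0, -0.2]
finger_gap: -0.0002
finger_force: 0.0
```

Run:
```python
from h import *
for i in range(4): o=get_obs();print(o['tcp_pos'],o['force'])
shot('side','side6.png');shot('scene','scene6.png');s=load('side6')
x,y=proj(s,[[.56,-.032,.02]])[0].astype(int);sc=load('scene6');u,v=proj(sc,[[.56,-.032,.02]])[0].astype(int)
a=cv2.resize(cv2.imread('pics/side6.png')[y-80:y+60,x-80:x+60],(400,400),interpolation=3);b=cv2.resize(cv2.imread('pics/scene6.png')[v-70:v+70,u-70:u+70],(400,400),interpolation=3)
cv2.imwrite('pics/c6.png',np.hstack([a,b]));print(x,y,u,v)
```

```text
[ 0.51257879 -0.03217697 -0.00719087] [ 0.36764911 -0.03743527 -0.20646812]
[ 0.51257879 -0.03217697 -0.00719087] [ 0.36764911 -0.03743527 -0.20646812]
[ 0.51257879 -0.03217697 -0.00719087] [ 0.36764911 -0.03743527 -0.20646812]
[ 0.51257879 -0.03217697 -0.00719087] [ 0.36764911 -0.03743527 -0.20646812]
343 265 364 254
```

View pics/c6.png

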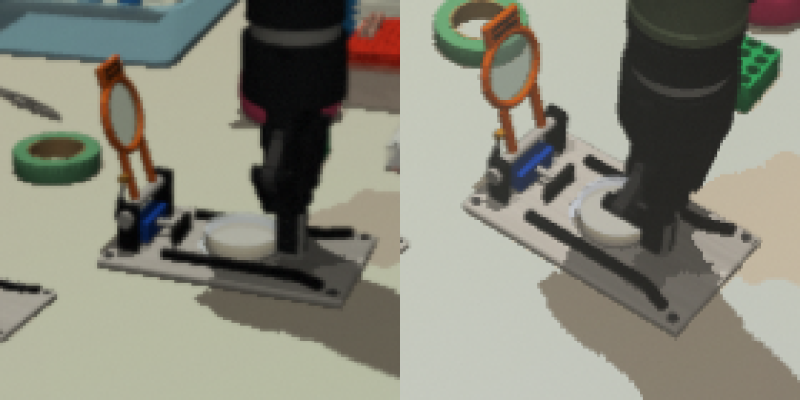

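The dish is flat in the channel ahead of the fingers, with about 15 mm left to the pad (side crop: dish rim at 205, pad at 182). I'll continue slowly.

>>> {"name": "send_rows", "arguments": {"deltas": [{"dx": -2, "dy": 0, "dz": 0, "yaw": 0, "claw": 0}, {"dx": -4, "dy": 0, "dz": 0, "yaw": 0, "claw": 0}, {"dx": -6, "dy": 0, "dz": 0, "yaw": 0, "claw": 0}, {"dx": -8, "dy": 0, "dz": 0, "yaw": 0, "claw": 0}, {"dx": -9, "dy": 0, "dz": 0, "yaw": 0, "claw": 0}]}}

```text
time: 12.65
tcp_pos: [0.5212, -0.0321, -0.0073]
orientation: [[-1.0, -0.0, 0.0], [-0.0, 1.0, -0.0], [-0.0, -0.0, -1.0]]
force: [-1.0, 0.8, -0.1]
finger_gap: 0.0001
finger_force: 0.1
```

>>> {"name": "send_rows", "arguments": {"deltas": [{"dx": -1, "dy": 0, "dz": 0, "yaw": 0, "claw": 0}, {"dx": -2, "dy": 0, "dz": 0, "yaw": 0, "claw": 0}, {"dx": -3, "dy": 0, "dz": 0, "yaw": 0, "claw": 0}, {"dx": -3, "dy": 0, "dz": 0, "yaw": 0, "claw": 0}]}}

```text
time: 13.05
tcp_pos: [0.5242, -0.0321, -0.0073]
orientation: [[-1.0, -0.0, 0.0], [-0.0, 1.0, -0.0], [-0.0, -0.0, -1.0]]
force: [0.8, -0.2, -0.3]
finger_gap: 0.0001
finger_force: 0.0
```

>>> {"name": "send_rows", "arguments": {"deltas": [{"dx": -1, "dy": 0, "dz": 0, "yaw": 0, "claw": 0}, {"dx": -2, "dy": 0, "dz": 0, "yaw": 0, "claw": 0}, {"dx": -2, "dy": 0, "dz": 0, "yaw": 0, "claw": 0}]}}

```text
time: 13.35
tcp_pos: [0.5262, -0.0321, -0.0073]
orientation: [[-1.0, -0.0, 0.0], [-0.0, 1.0, -0.0], [-0.0, -0.0, -1.0]]
force: [0.2, -1.1, -0.7]
finger_gap: -0.0
finger_force: 0.0
```

>>> {"name": "send_rows", "arguments": {"deltas": [{"dx": -1, "dy": 0, "dz": 0, "yaw": 0, "claw": 0}, {"dx": -2, "dy": 0, "dz": 0, "yaw": 0, "claw": 0}, {"dx": -2, "dy": 0, "dz": 0, "yaw": 0, "claw": 0}]}}

```text
time: 13.65
tcp_pos: [0.5282, -0.0321, -0.0073]
orientation: [[-1.0, -0.0, 0.0], [-0.0, 1.0, -0.0], [-0.0, -0.0, -1.0]]
force: [0.3, 0.2, -1.3]
finger_gap: 0.0001
finger_force: 0.0
```

>>> {"name": "send_rows", "arguments": {"deltas": [{"dx": -1, "dy": 0, "dz": 0, "yaw": 0, "claw": 0}, {"dx": -2, "dy": 0, "dz": 0, "yaw": 0, "claw": 0}, {"dx": -2, "dy": 0, "dz": 0, "yaw": 0, "claw": 0}]}}

```text
time: 13.95
tcp_pos: [0.5302, -0.0321, -0.0073]
orientation: [[-1.0, -0.0, 0.0], [-0.0, 1.0, -0.0], [-0.0, -0.0, -1.0]]
force: [-0.7, -0.2, -0.3]
finger_gap: -0.0
finger_force: 0.0
```

>>> {"name": "send_rows", "arguments": {"deltas": [{"dx": -1, "dy": 0, "dz": 0, "yaw": 0, "claw": 0}, {"dx": -1, "dy": 0, "dz": 0, "yaw": 0, "claw": 0}]}}

```text
time: 14.15
tcp_pos: [0.5311, -0.0321, -0.0073]
orientation: [[-1.0, -0.0, 0.0], [-0.0, 1.0, -0.0], [-0.0, -0.0, -1.0]]
force: [0.0, -0.5, 0.4]
finger_gap: 0.0003
finger_force: 0.0
```

>>> {"name": "send_rows", "arguments": {"deltas": [{"dx": -1, "dy": 0, "dz": 0, "yaw": 0, "claw": 0}, {"dx": -1, "dy": 0, "dz": 0, "yaw": 0, "claw": 0}]}}

```text
time: 14.35
tcp_pos: [0.5315, -0.0321, -0.0074]
orientation: [[-1.0, 0.0, -0.001], [0.0, 1.0, -0.0], [0.001, -0.0, -1.0]]
force: [-1.8, -0.4, 1.0]
finger_gap: -0.0
finger_force: 0.8
```

>>> {"name": "send_rows", "arguments": {"deltas": [{"dx": -1, "dy": 0, "dz": 0, "yaw": 0, "claw": 0}, {"dx": -1, "dy": 0, "dz": 0, "yaw": 0, "claw": 0}]}}

```text
time: 14.55
tcp_pos: [0.532, -0.032, -0.0074]
orientation: [[-1.0, 0.0, -0.002], [0.0, 1.0, -0.0], [0.002, -0.0, -1.0]]
force: [-3.6, 0.5, 2.4]
finger_gap: -0.0002
finger_force: 1.9
```

>>> {"name": "send_rows", "arguments": {"deltas": [{"dx": -1, "dy": 0, "dz": 0, "yaw": 0, "claw": 0}, {"dx": -1, "dy": 0, "dz": 0, "yaw": 0, "claw": 0}]}}

```text
time: 14.75
tcp_pos: [0.5326, -0.032, -0.0075]
orientation: [[-1.0, 0.0, -0.002], [0.0, 1.0, 0.0], [0.002, 0.0, -1.0]]
force: [-6.1, -0.2, 4.2]
finger_gap: 0.0001
finger_force: 2.9
```

The stop gave: 6 N along the channel. I'll hold briefly, then back straight off and check.

>>> {"name": "send_rows", "arguments": {"deltas": [{"dx": 0, "dy": 0, "dz": 0, "yaw": 0, "claw": 0}, {"dx": 0, "dy": 0, "dz": 0, "yaw": 0, "claw": 0}, {"dx": 2, "dy": 0, "dz": 0, "yaw": 0, "claw": 0}, {"dx": 4, "dy": 0, "dz": 0, "yaw": 0, "claw": 0}, {"dx": 8, "dy": 0, "dz": 0, "yaw": 0, "claw": 0}]}}

```text
time: 15.25
tcp_pos: [0.5273, -0.0322, -0.007]
orientation: [[-1.0, -0.0, 0.003], [-0.0, 1.0, -0.0], [-0.003, -0.0, -1.0]]
force: [-0.3, -0.4, -0.5]
finger_gap: 0.0001
finger_force: 0.0
```

>>> {"name": "send_rows", "arguments": {"deltas": [{"dx": 20, "dy": 0, "dz": 0, "yaw": 0, "claw": 0}, {"dx": 50, "dy": 0, "dz": -20, "yaw": 0, "claw": 0}, {"dx": 70, "dy": 0, "dz": -60, "yaw": 0, "claw": 0}, {"dx": 70, "dy": 0, "dz": -110, "yaw": 0, "claw": 0}, {"dx": 70, "dy": 0, "dz": -160, "yaw": 0, "claw": 0}]}}

```text
time: 15.75
tcp_pos: [0.455, -0.032, 0.1543]
orientation: [[-1.0, 0.0, 0.0], [0.0, 1.0, 0.0], [-0.0, 0.0, -1.0]]
force: [1.6, 0.1, -0.4]
finger_gap: -0.0001
finger_force: 0.0
```

>>> {"name": "send_rows", "arguments": {"deltas": [{"dx": 0, "dy": 0, "dz": -50, "yaw": 0, "claw": 0}, {"dx": 0, "dy": 0, "dz": -70, "yaw": 0, "claw": 0}, {"dx": 0, "dy": 0, "dz": -70, "yaw": 0, "claw": 0}]}}

```text
time: 16.05
tcp_pos: [0.4589, -0.0327, 0.2266]
orientation: [[-1.0, -0.0, 0.009], [-0.0, 1.0, -0.002], [-0.009, -0.002, -1.0]]
force: [-0.7, -0.1, -1.0]
finger_gap: -0.0001
finger_force: 0.0
```

Run:
```python
from h import *
shot('side','side7.png');shot('scene','scene7.png');o=get_obs();print(o['tcp_pos'],o['time'])
s=load('side7');x,y=343,265;u,v=364,254
a=cv2.resize(cv2.imread('pics/side7.png')[y-80:y+60,x-80:x+60],(400,400),interpolation=3);b=cv2.resize(cv2.imread('pics/scene7.png')[v-85:v+55,u-70:u+70],(400,400),interpolation=3)
cv2.imwrite('pics/c7.png',np.hstack([a,b]))
```

```text
[ 0.45618438 -0.03213036  0.22267174] 16.15
```

View pics/c7.png

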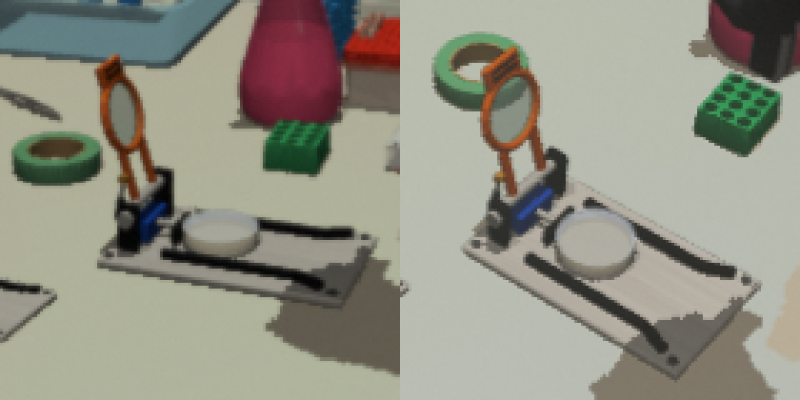

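The dish lies flat against the pad (side crop pad at 178, dish 183–260), between the rails, with nothing else disturbed. Next is the tab position, checked against the hinge geometry. I've used up my picture views, so from here I work by numbers.

Run:
```python
from h import *
s=load('scene7');d=load('side7')
sg=lambda x,y,z:np.array([.564+x,-.032+y,z])
a=np.radians(15)
def tab(l,y,t): # l along flap, t out of back
    return sg(.066+l*np.sin(a)+t*np.cos(a),y,.04+l*np.cos(a)-t*np.sin(a))
cor=[tab(l,y,t) for l in(.091,.109) for y in(-.018,.018) for t in(-.003,.003)]
for n,c,box in(('scene',s,(170,300,305,355)),('side',d,(195,240,285,325))):
    im=c['im'];hsv=cv2.cvtColor(im,cv2.COLOR_RGB2HSV);m=cv2.inRange(hsv,(3,120,60),(18,255,255))
    y0,_,x0,_=box;sub=m[box[0]:box[1],box[2]:box[3]];ys,xs=np.where(sub>0)
    print(n,'topmost',ys.min()+y0,'x extents of rows:',[(r+y0,xs[ys==r].min()+x0,xs[ys==r].max()+x0) for r in range(ys.min(),ys.min()+26,2)])
    p=proj(c,cor);print('pred tab x',p[:,0].min().round(1),p[:,0].max().round(1),'y',p[:,1].min().round(1),p[:,1].max().round(1),'mid',proj(c,[tab(.1,0,0)]))
w=load('wrist4');hsv=cv2.cvtColor(w['im'],cv2.COLOR_RGB2HSV);m=cv2.inRange(hsv,(3,120,60),(18,255,255))
ys,xs=np.where(m[130:215,528:565]>0);print('wrist4 tab',xs.min()+528,xs.max()+528,ys.min()+130,ys.max()+130,'pred',proj(w,cor).min(0),proj(w,cor).max(0))
```

```text
scene topmost 185 x extents of rows: [(185, np.int64(333), np.int64(333)), (187, np.int64(330), np.int64(334)), (189, np.int64(327), np.int64(334)), (191, np.int64(325), np.int64(335)), (193, np.int64(323), np.int64(338)), (195, np.int64(323), np.int64(339)), (197, np.int64(324), np.int64(340)), (199, np.int64(324), np.int64(341)), (201, np.int64(324), np.int64(341)), (203, np.int64(323), np.int64(342)), (205, np.int64(323), np.int64(342)), (207, np.int64(323), np.int64(341)), (209, np.int64(323), np.int64(341))]
pred tab x 321.0 336.4 y 184.0 201.5 mid [[328.78219415 192.70411215]]
side topmost 204 x extents of rows: [(204, np.int64(303), np.int64(303)), (206, np.int64(300), np.int64(304)), (208, np.int64(297), np.int64(303)), (210, np.int64(297), np.int64(305)), (212, np.int64(297), np.int64(306)), (214, np.int64(298), np.int64(308)), (216, np.int64(299), np.int64(309)), (218, np.int64(298), np.int64(310)), (220, np.int64(298), np.int64(311)), (222, np.int64(298), np.int64(312)), (224, np.int64(298), np.int64(312)), (226, np.int64(299), np.int64(312)), (228, np.int64(299), np.int64(312))]
pred tab x 295.1 306.7 y 203.5 217.1 mid [[301.00631617 210.18250295]]
wrist4 tab 528 557 132 204 pred [518.1008368  138.88635783] [560.9224059  204.70687054]
```

The projected tab matches the pictures to 1–2 px: mid (0.656, -0.032, 0.137). I'll go over the top, then down behind it.

>>> {"name": "send_rows", "arguments": {"deltas": [{"dx": -50, "dy": 0, "dz": 0, "yaw": 0, "claw": 0}, {"dx": -100, "dy": 0, "dz": 0, "yaw": 0, "claw": 0}, {"dx": -150, "dy": 0, "dz": 0, "yaw": 0, "claw": 0}, {"dx": -200, "dy": 0, "dz": 0, "yaw": 0, "claw": 0}, {"dx": -250, "dy": 0, "dz": 0, "yaw": 0, "claw": 0}]}}

```text
time: 16.65
tcp_pos: [0.7068, -0.0319, 0.2196]
orientation: [[-1.0, -0.0, -0.003], [-0.0, 1.0, 0.001], [0.003, 0.001, -1.0]]
force: [1.3, 0.3, 0.8]
finger_gap: -0.0002
finger_force: 0.0
```

>>> {"name": "send_rows", "arguments": {"deltas": [{"dx": 0, "dy": 0, "dz": 0, "yaw": 0, "claw": 0}, {"dx": 0, "dy": 0, "dz": 30, "yaw": 0, "claw": 0}, {"dx": 0, "dy": 0, "dz": 70, "yaw": 0, "claw": 0}, {"dx": 0, "dy": 0, "dz": 103, "yaw": 0, "claw": 0}, {"dx": 0, "dy": 0, "dz": 103, "yaw": 0, "claw": 0}]}}

```text
time: 17.15
tcp_pos: [0.7, -0.0313, 0.1118]
orientation: [[-1.0, 0.0, -0.014], [0.0, 1.0, 0.002], [0.014, 0.002, -1.0]]
force: [-0.5, 0.1, -1.8]
finger_gap: 0.0002
finger_force: 0.0
```

>>> {"name": "send_rows", "arguments": {"deltas": [{"dx": 8, "dy": 0, "dz": 0, "yaw": 0, "claw": 0}, {"dx": 16, "dy": 0, "dz": 0, "yaw": 0, "claw": 0}, {"dx": 22, "dy": 0, "dz": 0, "yaw": 0, "claw": 0}, {"dx": 27, "dy": 0, "dz": 0, "yaw": 0, "claw": 0}, {"dx": 30, "dy": 0, "dz": 0, "yaw": 0, "claw": 0}]}}

```text
time: 17.65
tcp_pos: [0.6759, -0.0322, 0.1212]
orientation: [[-1.0, 0.0, 0.002], [0.0, 1.0, -0.0], [-0.002, -0.0, -1.0]]
force: [0.2, -0.0, -0.1]
finger_gap: -0.0003
finger_force: 0.0
```

>>> {"name": "send_rows", "arguments": {"deltas": [{"dx": 2, "dy": 0, "dz": 0, "yaw": 0, "claw": 0}, {"dx": 4, "dy": 0, "dz": 0, "yaw": 0, "claw": 0}, {"dx": 6, "dy": 0, "dz": 0, "yaw": 0, "claw": 0}]}}

```text
time: 17.95
tcp_pos: [0.6712, -0.0322, 0.1202]
orientation: [[-1.0, -0.0, 0.003], [-0.0, 1.0, -0.0], [-0.003, -0.0, -1.0]]
force: [3.7, 0.6, 1.0]
finger_gap: -0.0004
finger_force: 1.8
```

Contact is where predicted, at 3.7 N. Now I follow the arc.

>>> {"name": "send_rows", "arguments": {"deltas": [{"dx": 4, "dy": 0, "dz": 0, "yaw": 0, "claw": 0}, {"dx": 8, "dy": 0, "dz": 0, "yaw": 0, "claw": 0}, {"dx": 12, "dy": 0, "dz": 0, "yaw": 0, "claw": 0}, {"dx": 16, "dy": 0, "dz": -1, "yaw": 0, "claw": 0}, {"dx": 20, "dy": 0, "dz": -1, "yaw": 0, "claw": 0}]}}

```text
time: 18.45
tcp_pos: [0.6497, -0.0321, 0.1209]
orientation: [[-1.0, -0.0, 0.0], [-0.0, 1.0, -0.0], [-0.0, -0.0, -1.0]]
force: [3.7, 0.2, 2.9]
finger_gap: -0.0001
finger_force: 2.0
```

>>> {"name": "send_rows", "arguments": {"deltas": [{"dx": 4, "dy": 0, "dz": 0, "yaw": 0, "claw": 0}, {"dx": 8, "dy": 0, "dz": 0, "yaw": 0, "claw": 0}, {"dx": 12, "dy": 0, "dz": 0, "yaw": 0, "claw": 0}, {"dx": 16, "dy": 0, "dz": 0, "yaw": 0, "claw": 0}, {"dx": 20, "dy": 0, "dz": 0, "yaw": 0, "claw": 0}]}}

```text
time: 18.95
tcp_pos: [0.6292, -0.032, 0.1202]
orientation: [[-1.0, -0.0, -0.001], [-0.0, 1.0, 0.0], [0.001, 0.0, -1.0]]
force: [3.8, 0.7, -1.4]
finger_gap: 0.0001
finger_force: 1.9
```

>>> {"name": "send_rows", "arguments": {"deltas": [{"dx": 3, "dy": 0, "dz": 0, "yaw": 0, "claw": 0}, {"dx": 6, "dy": 0, "dz": 0, "yaw": 0, "claw": 0}, {"dx": 9, "dy": 0, "dz": 1, "yaw": 0, "claw": 0}, {"dx": 12, "dy": 0, "dz": 1.5, "yaw": 0, "claw": 0}, {"dx": 15, "dy": 0, "dz": 2, "yaw": 0, "claw": 0}]}}

```text
time: 19.45
tcp_pos: [0.6147, -0.0321, 0.1186]
orientation: [[-1.0, -0.0, -0.0], [-0.0, 1.0, 0.0], [0.0, 0.0, -1.0]]
force: [4.0, 0.0, -1.5]
finger_gap: -0.0001
finger_force: 1.6
```

>>> {"name": "send_rows", "arguments": {"deltas": [{"dx": 3, "dy": 0, "dz": 1, "yaw": 0, "claw": 0}, {"dx": 6, "dy": 0, "dz": 2, "yaw": 0, "claw": 0}, {"dx": 9, "dy": 0, "dz": 3, "yaw": 0, "claw": 0}]}}

```text
time: 19.75
tcp_pos: [0.6056, -0.032, 0.1157]
orientation: [[-1.0, -0.0, -0.0], [-0.0, 1.0, 0.0], [0.0, 0.0, -1.0]]
force: [3.0, 0.9, -1.6]
finger_gap: -0.0001
finger_force: 1.5
```

Still holding, at about φ 22° with 3 N. I'll go on in short calls.

>>> {"name": "send_rows", "arguments": {"deltas": [{"dx": 3, "dy": 0, "dz": 1.5, "yaw": 0, "claw": 0}, {"dx": 6, "dy": 0, "dz": 3, "yaw": 0, "claw": 0}, {"dx": 6, "dy": 0, "dz": 3, "yaw": 0, "claw": 0}]}}

```text
time: 20.05
tcp_pos: [0.599, -0.032, 0.1127]
orientation: [[-1.0, -0.0, -0.001], [-0.0, 1.0, 0.0], [0.001, 0.0, -1.0]]
force: [1.7, 1.5, 3.1]
finger_gap: 0.0
finger_force: 1.2
```

>>> {"name": "send_rows", "arguments": {"deltas": [{"dx": 3, "dy": 0, "dz": 1.5, "yaw": 0, "claw": 0}, {"dx": 6, "dy": 0, "dz": 3, "yaw": 0, "claw": 0}, {"dx": 6, "dy": 0, "dz": 3, "yaw": 0, "claw": 0}]}}

```text
time: 20.35
tcp_pos: [0.593, -0.0321, 0.1094]
orientation: [[-1.0, 0.0, -0.001], [0.0, 1.0, -0.0], [0.001, -0.0, -1.0]]
force: [0.8, -0.3, 2.7]
finger_gap: -0.0004
finger_force: 1.0
```

>>> {"name": "send_rows", "arguments": {"deltas": [{"dx": 2.5, "dy": 0, "dz": 1.5, "yaw": 0, "claw": 0}, {"dx": 5, "dy": 0, "dz": 3, "yaw": 0, "claw": 0}, {"dx": 5, "dy": 0, "dz": 3, "yaw": 0, "claw": 0}]}}

```text
time: 20.65
tcp_pos: [0.5882, -0.0321, 0.1063]
orientation: [[-1.0, 0.0, -0.001], [0.0, 1.0, -0.0], [0.001, -0.0, -1.0]]
force: [0.2, 0.6, 1.8]
finger_gap: -0.0002
finger_force: 0.9
```

>>> {"name": "send_rows", "arguments": {"deltas": [{"dx": 2.5, "dy": 0, "dz": 1.5, "yaw": 0, "claw": 0}, {"dx": 5, "dy": 0, "dz": 3, "yaw": 0, "claw": 0}, {"dx": 5, "dy": 0, "dz": 3, "yaw": 0, "claw": 0}]}}

```text
time: 20.95
tcp_pos: [0.5833, -0.0321, 0.1032]
orientation: [[-1.0, 0.0, -0.001], [0.0, 1.0, -0.0], [0.001, -0.0, -1.0]]
force: [1.1, -0.3, 0.3]
finger_gap: -0.0003
finger_force: 0.7
```

>>> {"name": "send_rows", "arguments": {"deltas": [{"dx": 2, "dy": 0, "dz": 1.5, "yaw": 0, "claw": 0}, {"dx": 4, "dy": 0, "dz": 3, "yaw": 0, "claw": 0}, {"dx": 4, "dy": 0, "dz": 3, "yaw": 0, "claw": 0}]}}

```text
time: 21.25
tcp_pos: [0.5793, -0.0321, 0.1003]
orientation: [[-1.0, -0.0, -0.001], [-0.0, 1.0, 0.0], [0.001, 0.0, -1.0]]
force: [0.4, -0.5, -0.9]
finger_gap: 0.0001
finger_force: 0.5
```

>>> {"name": "send_rows", "arguments": {"deltas": [{"dx": 2, "dy": 0, "dz": 1.5, "yaw": 0, "claw": 0}, {"dx": 4, "dy": 0, "dz": 3, "yaw": 0, "claw": 0}, {"dx": 4, "dy": 0, "dz": 3, "yaw": 0, "claw": 0}]}}

```text
time: 21.55
tcp_pos: [0.5753, -0.032, 0.0973]
orientation: [[-1.0, -0.0, -0.001], [-0.0, 1.0, 0.0], [0.001, 0.0, -1.0]]
force: [1.1, -0.6, -0.4]
finger_gap: -0.0001
finger_force: 0.4
```

>>> {"name": "send_rows", "arguments": {"deltas": [{"dx": 2, "dy": 0, "dz": 1.8, "yaw": 0, "claw": 0}, {"dx": 4, "dy": 0, "dz": 3.5, "yaw": 0, "claw": 0}, {"dx": 4, "dy": 0, "dz": 3.5, "yaw": 0, "claw": 0}]}}

```text
time: 21.85
tcp_pos: [0.5712, -0.032, 0.0938]
orientation: [[-1.0, 0.0, -0.001], [0.0, 1.0, 0.0], [0.001, 0.0, -1.0]]
force: [0.5, 0.3, 0.2]
finger_gap: 0.0
finger_force: 0.2
```

>>> {"name": "send_rows", "arguments": {"deltas": [{"dx": 1.5, "dy": 0, "dz": 1.5, "yaw": 0, "claw": 0}, {"dx": 3, "dy": 0, "dz": 3, "yaw": 0, "claw": 0}, {"dx": 3, "dy": 0, "dz": 3, "yaw": 0, "claw": 0}]}}

```text
time: 22.15
tcp_pos: [0.5684, -0.0321, 0.0908]
orientation: [[-1.0, 0.0, -0.001], [0.0, 1.0, 0.0], [0.001, 0.0, -1.0]]
force: [0.1, 0.9, -0.0]
finger_gap: -0.0
finger_force: 0.1
```

>>> {"name": "send_rows", "arguments": {"deltas": [{"dx": 1.5, "dy": 0, "dz": 1.5, "yaw": 0, "claw": 0}, {"dx": 1.5, "dy": 0, "dz": 1.5, "yaw": 0, "claw": 0}, {"dx": 1.5, "dy": 0, "dz": 1.5, "yaw": 0, "claw": 0}]}}

```text
time: 22.45
tcp_pos: [0.5672, -0.0321, 0.0896]
orientation: [[-1.0, -0.0, -0.0], [-0.0, 1.0, 0.0], [0.0, 0.0, -1.0]]
force: [-0.2, -0.5, 0.4]
finger_gap: 0.0003
finger_force: 0.1
```

```bash
cat > flap.py <<'E'
from h import *
f='side_f%d'%int(get_obs()['time']*100); shot('side',f+'.png');d=load(f)
m=cv2.inRange(cv2.cvtColor(d['im'],cv2.COLOR_RGB2HSV),(3,120,60),(18,255,255))[180:300,280:400]
ys,xs=np.where(m>0);print('orange n',len(ys),'top row',ys.min()+180,'x',xs.min()+280,xs.max()+280)
for th in (1.0,1.1,1.2,1.3,1.83):
    p=th-np.radians(15);print(th,proj(d,[[.63-.1*np.sin(p),-.032,.04+.1*np.cos(p)]]).round(0))
o=get_obs();print(o['force'],o['finger_force'])
E
python3 flap.py
```

```text
orange n 424 top row 191 x 280 399
1.0 [[342. 225.]]
1.1 [[345. 229.]]
1.2 [[348. 232.]]
1.3 [[351. 236.]]
1.83 [[357. 259.]]
[0.0008576  0.66424575 0.78256736] 0.06854936905938303
```

```bash
sed -i "s/^ys,xs=.*/m[:25]=0;n,l,st,ce=cv2.connectedComponentsWithStats(m);print([(s[:4]+[280,180,0,0]).tolist()+[int(s[4])] for s in st[1:] if s[4]>8])/" flap.py; python3 flap.py
```

```text
[[383, 205, 17, 5, 66], [314, 224, 38, 30, 171], [280, 234, 12, 5, 44]]
1.0 [[342. 225.]]
1.1 [[345. 229.]]
1.2 [[348. 232.]]
1.3 [[351. 236.]]
1.83 [[357. 259.]]
[ 1.11810762 -0.706353   -0.90519394] 0.07137496938184995
```

>>> {"name": "send_rows", "arguments": {"deltas": [{"dx": 1.5, "dy": 0, "dz": 1.8, "yaw": 0, "claw": 0}, {"dx": 1.5, "dy": 0, "dz": 1.8, "yaw": 0, "claw": 0}, {"dx": 1.5, "dy": 0, "dz": 1.8, "yaw": 0, "claw": 0}]}}

```text
time: 22.85
tcp_pos: [0.5657, -0.0321, 0.0878]
orientation: [[-1.0, 0.0, -0.0], [0.0, 1.0, -0.0], [0.0, -0.0, -1.0]]
force: [0.0, 0.4, 0.0]
finger_gap: -0.0001
finger_force: 0.0
```

```bash
python3 flap.py
```

```text
[[383, 205, 17, 5, 65], [313, 226, 40, 28, 182], [280, 234, 11, 5, 44]]
1.0 [[342. 225.]]
1.1 [[345. 229.]]
1.2 [[348. 232.]]
1.3 [[351. 236.]]
1.83 [[357. 259.]]
[-0.36414707 -0.10815467 -0.12769394] 0.0
```

>>> {"name": "send_rows", "arguments": {"deltas": [{"dx": 0, "dy": 0, "dz": 0, "yaw": 0, "claw": 0}, {"dx": 0, "dy": 0, "dz": 0, "yaw": 0, "claw": 0}, {"dx": 0, "dy": 0, "dz": 0, "yaw": 0, "claw": 0}]}}

```text
time: 23.2
tcp_pos: [0.566, -0.0321, 0.088]
orientation: [[-1.0, -0.0, 0.0], [-0.0, 1.0, -0.0], [-0.0, -0.0, -1.0]]
force: [0.6, 0.4, 0.5]
finger_gap: -0.0
finger_force: 0.0
```

```bash
python3 flap.py | grep '\['
```

```text
[[383, 205, 17, 5, 69], [313, 226, 40, 28, 182], [280, 234, 11, 5, 44]]
1.0 [[342. 225.]]
1.1 [[345. 229.]]
1.2 [[348. 232.]]
1.3 [[351. 236.]]
1.83 [[357. 259.]]
[0.83677594 0.07443335 0.4100183 ] 0.0
```

>>> {"name": "send_rows", "arguments": {"deltas": [{"dx": 1.5, "dy": 0, "dz": 2, "yaw": 0, "claw": 0}, {"dx": 1.5, "dy": 0, "dz": 2, "yaw": 0, "claw": 0}, {"dx": 1.5, "dy": 0, "dz": 2, "yaw": 0, "claw": 0}]}}

```text
time: 23.55
tcp_pos: [0.5643, -0.0321, 0.0858]
orientation: [[-1.0, -0.0, -0.0], [-0.0, 1.0, 0.0], [0.0, 0.0, -1.0]]
force: [-0.2, 0.7, -1.0]
finger_gap: 0.0002
finger_force: 0.0
```

```bash
python3 flap.py | grep '\[\['|head -1
```

```text
[[383, 205, 17, 5, 68], [312, 229, 44, 26, 194], [280, 234, 11, 5, 46]]
```

>>> {"name": "send_rows", "arguments": {"deltas": [{"dx": 1.5, "dy": 0, "dz": 2, "yaw": 0, "claw": 0}, {"dx": 1.5, "dy": 0, "dz": 2, "yaw": 0, "claw": 0}, {"dx": 1.5, "dy": 0, "dz": 2, "yaw": 0, "claw": 0}]}}

```text
time: 23.9
tcp_pos: [0.5628, -0.0321, 0.0838]
orientation: [[-1.0, -0.0, -0.0], [-0.0, 1.0, 0.0], [0.0, 0.0, -1.0]]
force: [0.1, 0.3, -0.1]
finger_gap: 0.0002
finger_force: 0.0
```

```bash
python3 flap.py | grep '\[\['|head -1
```

```text
[[383, 205, 17, 5, 71], [280, 234, 11, 5, 46], [312, 248, 51, 16, 281]]
```

It snapped: the tab is now low (rows 248–264), and the tool was stationary well above it. I'll retreat straight up, clear of everything, then verify.

>>> {"name": "send_rows", "arguments": {"deltas": [{"dx": 0, "dy": 0, "dz": -20, "yaw": 0, "claw": 0}, {"dx": 0, "dy": 0, "dz": -60, "yaw": 0, "claw": 0}, {"dx": 0, "dy": 0, "dz": -105, "yaw": 0, "claw": 0}, {"dx": 40, "dy": 0, "dz": -120, "yaw": 0, "claw": 0}, {"dx": 80, "dy": 0, "dz": -120, "yaw": 0, "claw": 0}]}}

```text
time: 24.45
tcp_pos: [0.4849, -0.0327, 0.2069]
orientation: [[-1.0, -0.0, 0.006], [-0.0, 1.0, -0.002], [-0.006, -0.002, -1.0]]
force: [-0.2, 0.2, 0.7]
finger_gap: 0.0001
finger_force: 0.0
```

>>> {"name": "send_rows", "arguments": {"deltas": [{"dx": 30, "dy": 0, "dz": 0, "yaw": 0, "claw": 0}, {"dx": 30, "dy": 0, "dz": 0, "yaw": 0, "claw": 0}, {"dx": 30, "dy": 0, "dz": 0, "yaw": 0, "claw": 0}]}}

```text
time: 24.75
tcp_pos: [0.4532, -0.0322, 0.2045]
orientation: [[-1.0, 0.0, 0.002], [0.0, 1.0, -0.0], [-0.002, -0.0, -1.0]]
force: [0.8, -0.6, -0.5]
finger_gap: -0.0001
finger_force: 0.0
```

```bash
python3 flap.py | grep '\[\['
python3 - <<'E'
from h import *
shot('scene','scene9.png');c=load('scene9');m=cv2.inRange(cv2.cvtColor(c['im'],cv2.COLOR_RGB2HSV),(3,120,60),(18,255,255))[180:320,300:440]
n,l,st,ce=cv2.connectedComponentsWithStats(m);print([(s[:4]+[300,180,0,0]).tolist()+[int(s[4])] for s in st[1:] if s[4]>8])
f=lambda l,y:[.63-l,-.032+y,.04]
print(proj(c,[f(.109,-.018),f(.109,.018),f(.066,.031),f(.066,-.031)]).round(0).tolist())
d0=cv2.absdiff(load('scene7')['im'],c['im']).max(2)>50
for n,p in (('timer',(223,352)),('tube',(246,295)),('rack',(412,208))): print(n,d0[p[1]-18:p[1]+18,p[0]-15:p[0]+15].sum())
o=get_obs();print(o['time'],o['tcp_pos'],o['force'])
E
```

```text
[[383, 205, 17, 5, 66], [280, 234, 11, 6, 47], [312, 248, 51, 16, 324]]
1.0 [[342. 225.]]
1.1 [[345. 229.]]
1.2 [[348. 232.]]
1.3 [[351. 236.]]
1.83 [[357. 259.]]
[[334, 229, 53, 34, 445]]
[[386.0, 252.0], [376.0, 262.0], [355.0, 256.0], [373.0, 239.0]]
timer 0
tube 0
rack 72
24.85 [ 0.45420681 -0.0323385   0.20423797] [ 0.49963046 -0.81713656 -0.23082094]
```

Run:
```python
from h import *
for n in ('scene0','scene7','scene9'):
    m=cv2.inRange(cv2.cvtColor(load(n)['im'],cv2.COLOR_RGB2HSV),(60,100,25),(90,255,255))[190:228,390:432]
    ys,xs=np.where(m>0);print(n,len(xs),xs.mean(),ys.mean(),xs.min(),xs.max(),ys.min(),ys.max())
```

```text
scene0 360 21.852777777777778 16.241666666666667 8 36 5 28
scene7 394 21.96954314720812 16.3502538071066 8 36 5 28
scene9 342 20.32456140350877 16.99122807017544 8 34 5 30
```

```bash
python3 -c "
from station import ticket;print(ticket.job_done())"
```

```text
the job is handed in; nothing more can be done
None
```

The dish is home in the stage channel: the sprung stop gave at about 6 N. The loupe flap was tipped until it snapped and sprang shut on its own. I handed the job in at about 25 s; the timer and tube looked unchanged, and the rack showed only small pixel changes, probably shadow, since the gripper never went near it.

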